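# Set the stock tags on the vial board

### The job

Each yellow bin on the grey stock board has a hinged two-colour tag in front of it, towards the robot. With the fingertips, push tags over so that the bins packed full of vials show green face up and the bins that are empty or have only a few vials left show red face up, each tag lying fully over on its stop. Do not shift or lift the bins, and leave everything else on the bench where it stands.

Things in the scene. Friction and masses are not known exactly. Their poses are not given: they have to be found in the camera images.
- tag_a (a joint): flip tag: leaf 60 mm wide along its level hinge, 40 mm from hinge to free edge, 4 mm thick, 25 g. Turns freely; past upright it falls onto its stop. 0 rad = leans left (+y side), red face up; 0.96 = upright; 1.92 = leans right (-y side), green face up. At either rest it rises 35 degrees above level: free edge 33 mm beside the hinge and 23 mm above it
- hinge_a (a point): middle of tag_a's hinge axis, 40 mm above the table (board 10 mm thick). x runs along the hinge towards the tag's bin, y to the left, z up. 5 mm pin between two 5 mm posts at 38 mm either way along x, their tops 5 mm above the axis; 4 mm stop rods at 34 mm. Four tags stand in a row along y, about 120 mm apart, in any order; fixed to the board, and it to the table
- tag_b (a joint): flip tag: leaf 60 mm wide along its level hinge, 40 mm from hinge to free edge, 4 mm thick, 25 g. Turns freely; past upright it falls onto its stop. 0 rad = leans left (+y side), red face up; 0.96 = upright; 1.92 = leans right (-y side), green face up. At either rest it rises 35 degrees above level: free edge 33 mm beside the hinge and 23 mm above it
- hinge_b (a point): middle of tag_b's hinge axis, 40 mm above the table (board 10 mm thick). x runs along the hinge towards the tag's bin, y to the left, z up. 5 mm pin between two 5 mm posts at 38 mm either way along x, their tops 5 mm above the axis; 4 mm stop rods at 34 mm. Four tags stand in a row along y, about 120 mm apart, in any order; fixed to the board, and it to the table
- tag_c (a joint): flip tag: leaf 60 mm wide along its level hinge, 40 mm from hinge to free edge, 4 mm thick, 25 g. Turns freely; past upright it falls onto its stop. 0 rad = leans left (+y side), red face up; 0.96 = upright; 1.92 = leans right (-y side), green face up. At either rest it rises 35 degrees above level: free edge 33 mm beside the hinge and 23 mm above it
- hinge_c (a point): middle of tag_c's hinge axis, 40 mm above the table (board 10 mm thick). x runs along the hinge towards the tag's bin, y to the left, z up. 5 mm pin between two 5 mm posts at 38 mm either way along x, their tops 5 mm above the axis; 4 mm stop rods at 34 mm. Four tags stand in a row along y, about 120 mm apart, in any order; fixed to the board, and it to the table
- tag_d (a joint): flip tag: leaf 60 mm wide along its level hinge, 40 mm from hinge to free edge, 4 mm thick, 25 g. Turns freely; past upright it falls onto its stop. 0 rad = leans left (+y side), red face up; 0.96 = upright; 1.92 = leans right (-y side), green face up. At either rest it rises 35 degrees above level: free edge 33 mm beside the hinge and 23 mm above it
- hinge_d (a point): middle of tag_d's hinge axis, 40 mm above the table (board 10 mm thick). x runs along the hinge towards the tag's bin, y to the left, z up. 5 mm pin between two 5 mm posts at 38 mm either way along x, their tops 5 mm above the axis; 4 mm stop rods at 34 mm. Four tags stand in a row along y, about 120 mm apart, in any order; fixed to the board, and it to the table
- bin_blue_caps: open yellow stock bin, 100 mm (x) by 84 mm (y) by 48 mm high, that is FULL: twelve clear glass vials with blue-centred aluminium caps 6 mm above its rim. Loose, on the grey board; origin at the centre of its underside, 10 mm above the table. Its own tag is the nearest: hinge middle about 105 mm away on the robot's side (next tags about 160 mm)
- bin_amber: open yellow stock bin, 100 mm (x) by 84 mm (y) by 48 mm high, that is FULL: twelve amber vials with white-centred aluminium caps 6 mm above its rim. Loose, on the grey board; origin at the centre of its underside, 10 mm above the table. Its own tag is the nearest: hinge middle about 105 mm away on the robot's side (next tags about 160 mm)
- bin_few: open yellow stock bin, 100 mm (x) by 84 mm (y) by 48 mm high, that is NOT full: only two vials are left in it, one lying, one standing. Loose, on the grey board; origin at the centre of its underside, 10 mm above the table. Its own tag is the nearest: hinge middle about 105 mm away on the robot's side (next tags about 160 mm)
- bin_empty: open yellow stock bin, 100 mm (x) by 84 mm (y) by 48 mm high, that is NOT full: quite empty. Loose, on the grey board; origin at the centre of its underside, 10 mm above the table. Its own tag is the nearest: hinge middle about 105 mm away on the robot's side (next tags about 160 mm)
- vial_red: loose clear vial with a red-centred cap, 22 mm across, 48 mm high, standing on the board between two bins. Bystander; origin at the centre of its underside
- vial_green: loose amber vial with a green-centred cap, 22 mm across, 48 mm high, standing on the board between two bins. Bystander; origin at the centre of its underside
- reagent_jar: loose amber jar, 70 mm across, 100 mm high, left of the board. Bystander; origin at the centre of its underside
- beaker: loose glass beaker, 72 mm across, 90 mm high, left of the board. Bystander; origin at the centre of its underside
- wrench: loose wrench lying on the table left of the board. Bystander; origin within its length on its underside
- screwdriver: loose orange-handled screwdriver lying right of the board. Bystander; origin within its length on its underside
- ferrule_tin: loose tin, 56 mm across, 45 mm high, right of the board. Bystander; origin at the centre of its underside
Things that resemble listed ones, but are neither listed nor needed, are in the scene too. What is shaped like the bin_empty but purple is not meant.

How it is judged:
By the outcome, as a careful person would: the job done as asked, in the order asked, and still so for the second after the job is handed in, with the robot touching nothing.
It also fails if it takes over 54 s, if anything falls off the work surface, if the arm or the gripper's body presses on something with over 40 N, if the wrist force passes 120 N, or if a joint passes its speed limit or range.

### The arm

A 7-joint arm with a two-finger parallel gripper is mounted at the origin on the work surface. World frame = base frame: x ahead of the robot, y to its left, z up, the work surface at z = 0. Lengths are in m, angles in rad, forces in N, time in s.
With the tool pointing down it reaches from about 0.425 to 1.025 m from the base axis. Payload 9.4 kg.
Tool frame: the origin (TCP) lies at the very end of the fingers, on their centre line; the grasp point (between the pads) lies bot.grip_depth behind it (bot.grip_depth is the distance from the TCP to the grasp point, in m); z points along the fingers, x is the direction in which the jaws open and shut, and the axes are right-handed (so a half turn about z gives the same grasp; the last joint's range is limited). The gripper opens to 93 mm and grips with 3 to 60 N. Pads are 15 mm wide; open, the fingers measure 128 mm over their backs; the gripper's body (75 mm by 188 mm) begins 65 mm behind the grasp point.
Start: joints at [-1.306, 0.599, -0.003, 1.599, 0.002, 0.943, -0.08], TCP at [0.243, 0.683, 0.179] pointing down, gripper open.
Joint ranges: [-2.57, 2.57], [-0.35, 1.97], [-1.29, 1.29], [0.11, 2.56], [-1.05, 4.19], [0.11, 1.86], [-2.63, 2.63]. Speed limits (rad/s): [2.22, 2.22, 3.01, 3.01, 3.14, 3.14, 3.14].

### API

Orientations are given as a unit quaternion [x, y, z, w].
In Python, from cell import bot gives the robot as it stands.
- The arm moves only by the tool carry_out, never from a script. Its argument "steps" is a list of rows, each a list of 3 entries, a list of its own where there are three numbers: the finger opening in mm, from 0 to 93, then the shift along the tool's x, y, z in mm, then the turn about the tool's z in degrees. A call has 1 to 20 rows; each row shifts and turns the pose as measured when the row begins, along the tool's axes as they then stand; what a row does not reach is not made up. A row lasts 1/12 s, in which the tool goes at most 41.7 mm and 7.16 degrees, less where a joint would pass 70% of its speed; a pose out of reach is approached as far as the arm can. A call with a gripper value outside its range is refused whole. The fingers move at their own pace and stop on an object; "grip_force" is the grip in N (left out, the last holds). Time passes only in rows, so rows that do not move let the fingers close. It gives the time, the measured TCP pose, the force and the opening at its end, in the units of the state.
- bot.state(): the state, without advancing time (a new reading comes with each control period).
- bot.read_camera(name): name is "scene" or "top" or "wrist"; returns a dict with "img" (420x560x3 uint8, blue, green, red), "depth" (420x560 float32, m along the optical axis (not along the pixel's ray), 0 where there is no reading), "intrinsics" (3x3 intrinsics, pixels), "R" (3x3) and "t" (3): a world point X has camera coordinates R X + t. Camera axes: x right, y down, z forward; pixel columns grow to the right and rows downward; lengths in m; the calibration is good to about 2 mm. A picture is of the moment at which its call begins.
- bot.finish_job(): hands the job in, once; it reports no verdict.
The state is a dict: "t": time; "q": joint angles; "qd": joint speeds; "joint_efforts": joint torques, N m; "tool_pos": TCP position; "tcp_rot": TCP orientation; "contact_force": force on the tool from outside, world axes, zero at the start; "ft_torque": the same for the moment, N m; "opening": finger opening in m.
Only numpy, scipy, OpenCV 4.12 (cv2) and the standard library are available. Lean on these libraries where they do the work, as an engineer would, in place of code of your own. Each camera call takes 0.05 s, during which the arm holds its last target.

## Working session

There is one attempt and no reset: what is moved stays moved. The work goes in short steps, Python scripts to look and compute and a tool call to move; the robot and the scene stay as the last step left them, time stands still between calls to the robot, and variables do not carry over. Pictures are saved under pics/ and viewed, and the job is handed in when it is done.

Besides the shell and the picture viewer there is one more tool, called as name(argument=value, ...), one argument or row to a line, values as JSON. carry_out: Moves the arm, as the interface text tells. Its arguments: {"type":"object","properties":{"steps":{"type":"array"},"grip_force":{"type":"number"}},"required":["steps"]}

```bash
mkdir -p pics
python3 - <<'E'
from cell import bot
import cv2,numpy as np
s=bot.state();print(s['t'],s['tool_pos'],s['tcp_rot'],s['opening'],bot.grip_depth)
for n in['scene','top']:
    c=bot.read_camera(n);cv2.imwrite(f'pics/{n}0.png',c['img']);np.savez(f'{n}0.npz',**c)
    print(n,c['intrinsics'].tolist(),c['R'].round(3).tolist(),c['t'])
E
```

```text
0.0 [0.24283963 0.68252754 0.17798251] [ 8.17048314e-01  5.76568688e-01 -5.85566887e-04  5.07109386e-04] 0.09321110956683522 0.0188
scene [[384.39231264764237, 0.0, 271.2163917268057], [0.0, 384.39231264764237, 205.97629627769746], [0.0, 0.0, 1.0]] [[-0.299, 0.954, 0.014], [0.623, 0.206, -0.755], [-0.723, -0.217, -0.656]] [ 0.15063745 -0.30553179  1.38154398]
top [[392.00992789865114, 0.0, 282.09143574209116], [0.0, 392.00992789865114, 209.66714478320978], [0.0, 0.0, 1.0]] [[-0.104, -0.995, -0.005], [-0.966, 0.103, -0.239], [0.238, -0.02, -0.971]] [0.06089991 0.57568092 1.00411346]
```

View pics/scene0.png

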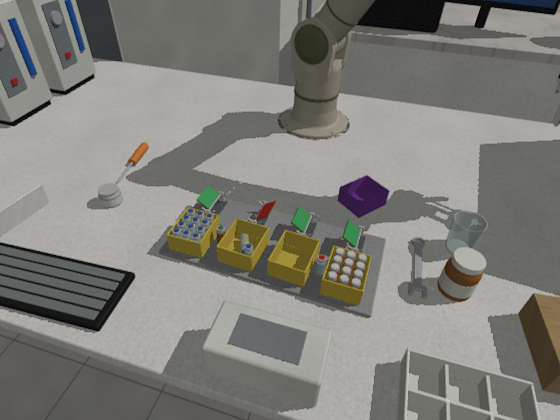

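View pics/top0.png

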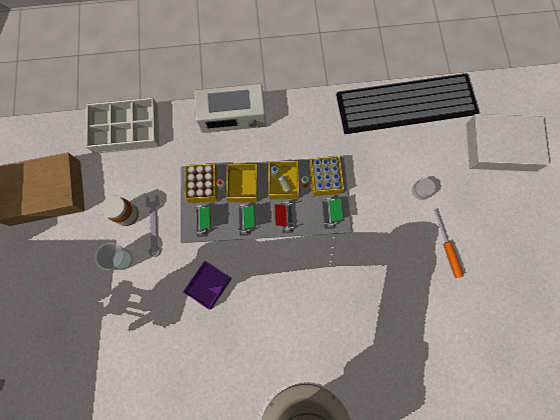

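```bash
cat > h.py <<'E'
import numpy as np,cv2
def pts(c):
    K=c['intrinsics'];d=c['depth'];v,u=np.indices(d.shape)
    P=np.stack([(u-K[0,2])/K[0,0]*d,(v-K[1,2])/K[1,1]*d,d],-1)
    return (P-c['t'])@c['R']
E
python3 - <<'E'
from h import *
c=np.load('top0.npz');i=c['img']
cv2.imwrite('pics/crop_top.png',cv2.resize(i[150:245,175:360],None,fx=4,fy=4,interpolation=cv2.INTER_CUBIC))
s=np.load('scene0.npz')['img']
cv2.imwrite('pics/crop_sc.png',cv2.resize(s[175:315,155:400],None,fx=3,fy=3,interpolation=cv2.INTER_CUBIC))
for cn in['top','scene']:
    c=np.load(cn+'0.npz');P=pts(c);h=cv2.cvtColor(c['img'],cv2.COLOR_BGR2HSV)
    for nm,m in[('g',(abs(h[...,0].astype(int)-62)<15)),('r',((h[...,0]<6)|(h[...,0]>174)))]:
        m=m&(h[...,1]>150)&(h[...,2]>60)
        n,l,st,ce=cv2.connectedComponentsWithStats(m.astype(np.uint8))
        for k in range(1,n):
            if st[k,4]>60:
                q=P[(l==k)&(c['depth']>0)];a=np.percentile(q,[3,50,97],axis=0).round(3)
                ctr=q.mean(0);A=np.c_[q[:,1]-ctr[1],q[:,0]-ctr[0],np.ones(len(q))];f=np.linalg.lstsq(A,q[:,2],rcond=None)[0]
                print(cn,nm,ce[k].round(),st[k,4],a.tolist(),'dz/dy,dz/dx',f[:2].round(2))
    h0=h;m=(abs(h[...,0].astype(int)-25)<6)&(h[...,1]>150)
    n,l,st,ce=cv2.connectedComponentsWithStats(m.astype(np.uint8))
    for k in range(1,n):
        if st[k,4]>150:
            q=P[(l==k)&(c['depth']>0)];q=q[q[:,2]>.05]
            if len(q)>20: print(cn,'bin',ce[k].round(),np.percentile(q,[2,98],axis=0).round(3).tolist())
E
```

```text
top g [336. 210.] 241 [[0.54, -0.163, 0.044], [0.567, -0.149, 0.055], [0.594, -0.134, 0.065]] dz/dy,dz/dx [-0.67 -0.04]
top g [204. 218.] 198 [[0.555, 0.202, 0.043], [0.582, 0.216, 0.054], [0.609, 0.231, 0.065]] dz/dy,dz/dx [-0.72 -0.03]
top g [249. 217.] 204 [[0.546, 0.081, 0.044], [0.572, 0.094, 0.055], [0.6, 0.108, 0.065]] dz/dy,dz/dx [-0.71 -0.04]
top r [280. 215.] 220 [[0.541, -0.008, 0.045], [0.568, 0.006, 0.056], [0.596, 0.02, 0.066]] dz/dy,dz/dx [0.71 0.03]
top bin [326. 179.] [[0.624, -0.178, 0.051], [0.723, -0.095, 0.063]]
top bin [284. 180.] [[0.622, -0.056, 0.051], [0.725, 0.031, 0.063]]
top bin [203. 187.] [[0.639, 0.178, 0.05], [0.74, 0.263, 0.062]]
top bin [241. 183.] [[0.626, 0.061, 0.051], [0.73, 0.148, 0.063]]
scene r [266. 210.] 138 [[0.545, -0.008, 0.046], [0.571, 0.006, 0.056], [0.597, 0.02, 0.066]] dz/dy,dz/dx [0.7  0.02]
scene bin [193. 240.] [[0.626, -0.177, 0.05], [0.724, -0.094, 0.061]]
scene bin [242. 244.] [[0.624, -0.056, 0.05], [0.727, 0.031, 0.061]]
scene bin [293. 258.] [[0.627, 0.063, 0.05], [0.73, 0.15, 0.061]]
scene bin [342. 285.] [[0.64, 0.18, 0.05], [0.741, 0.263, 0.061]]
```

View pics/crop_top.png

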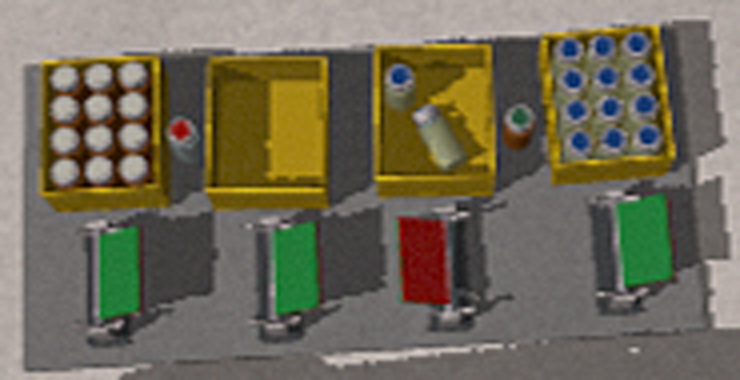

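View pics/crop_sc.png

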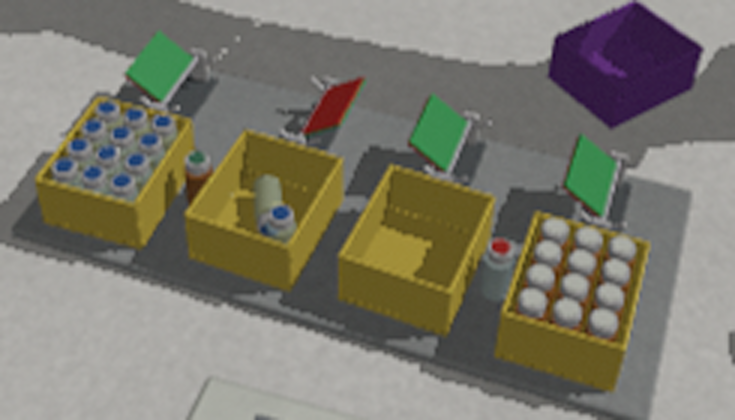

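Top crop, left to right:
- Amber, full: tag at (204,218), green.
- Empty: tag at (249,217), green, which is wrong.
- Few: tag at (280,215), red.
- Blue caps, full: tag at (336,210), green.

The decoys are the purple bin at (207,285) and the three other tags. Depth slopes confirm which way each tag leans, so only the empty bin's tag (leaf centre about 0.572, 0.094, hinge y about 0.111) has to go over towards +y.

carry_out(
  steps=[
    [0, [-27, 29, 0], 0],
    [0, [-27, 29, 0], 0],
    [0, [-27, 29, 0], 0],
    [0, [-27, 29, 0], 0],
    [0, [-27, 29, 0], 0],
    [0, [-27, 29, 0], 0],
    [0, [-27, 29, 0], 0],
    [0, [-27, 29, 0], 0],
    [0, [-27, 29, 0], 0],
    [0, [-27, 29, 0], 0],
    [0, [-27, 29, 0], 0],
    [0, [-27, 29, 0], 0],
    [0, [-27, 29, 0], 0],
    [0, [-27, 29, 0], 0],
    [0, [-27, 29, 0], 0],
    [0, [-27, 29, 0], 0],
    [0, [-27, 29, 0], 0],
    [0, [-27, 29, 0], 0],
  ],
)

```text
t: 1.6
tool_pos: [0.5789, 0.0303, 0.1712]
tcp_rot: [0.812, 0.584, -0.004, -0.001]
contact_force: [0.5, 1.1, -0.0]
opening: 0.0003
```

carry_out(
  steps=[
    [0, [0, 0, 0], 7],
    [0, [0, 0, 0], 7],
    [0, [0, 0, 0], 7],
    [0, [0, 0, 0], 7],
    [0, [0, 0, 0], 7],
    [0, [0, 0, 0], 7],
    [0, [0, 0, 0], 7],
    [0, [0, 0, 0], 7],
    [0, [0, 0, 0], 7],
    [0, [0, 0, 0], 7],
    [0, [0, 0, 0], 0],
  ],
)

```text
t: 2.52
tool_pos: [0.5809, 0.0123, 0.1681]
tcp_rot: [1.0, -0.006, -0.006, 0.004]
contact_force: [0.6, 0.8, -0.2]
opening: 0.001
```

Run:
```python
from cell import bot
import cv2,numpy as np
from scipy.spatial.transform import Rotation as R
s=bot.state();print(s['t'],s['tool_pos'],s['opening'],s['q'].round(2) if hasattr(s['q'],'round') else s['q']);print(R.from_quat(s['tcp_rot']).as_matrix().round(3))
for n in['top','scene']:
    cv2.imwrite(f'pics/{n}1.png',bot.read_camera(n)['img'])
```

```text
2.5167 [0.58091807 0.01230575 0.16809021] 0.0010285859705077773 [-0.4   0.47  0.39  1.95 -0.24  0.78  0.12]
[[ 1.    -0.011 -0.013]
 [-0.011 -1.    -0.008]
 [-0.012  0.009 -1.   ]]
```

carry_out(
  steps=[
    [0, [-4, -18, 0], 0],
    [0, [-4, -18, 0], 0],
    [0, [0, 0, 25], 0],
    [0, [0, 0, 25], 0],
    [0, [0, 0, 0], 0],
  ],
)

```text
t: 3.03
tool_pos: [0.5733, 0.0494, 0.1179]
tcp_rot: [1.0, 0.01, -0.004, 0.004]
contact_force: [-0.6, -0.4, 0.1]
opening: 0.0005
```

Run:
```python
from cell import bot
import cv2
for n in['top','scene']:
    i=bot.read_camera(n)['img']
    cv2.imwrite(f'pics/{n}2.png',cv2.resize(i[120:320,120:400],None,fx=2.5,fy=2.5,interpolation=cv2.INTER_CUBIC))
```

```text
(no output)
```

View pics/scene2.png

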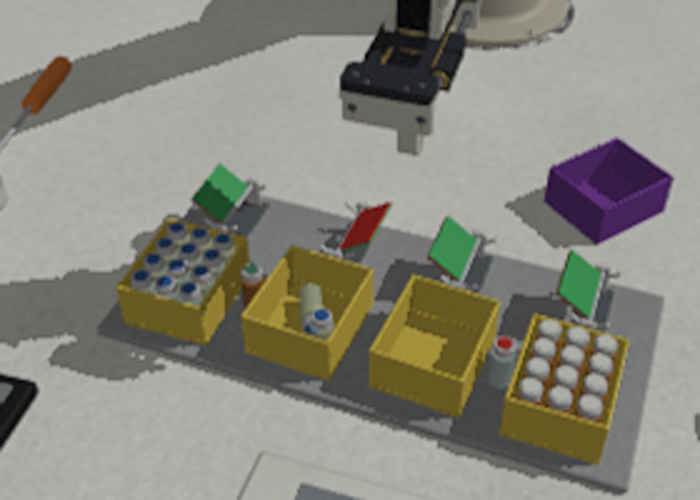

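View pics/top2.png

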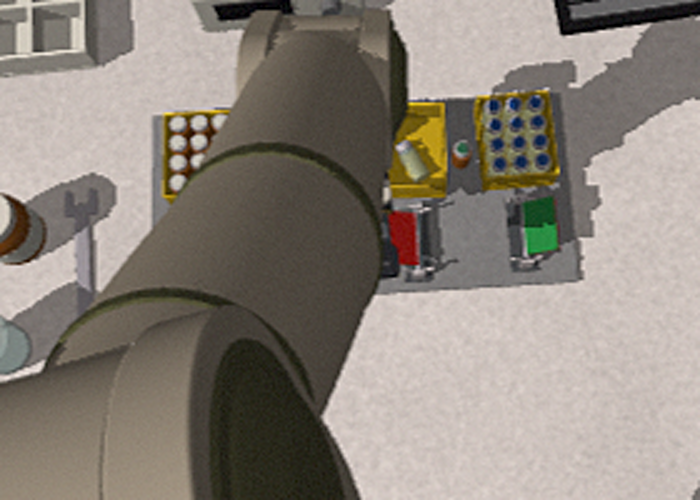

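Run:
```python
from cell import bot
import numpy as np
from h import pts
s=bot.state();print(s['tool_pos'])
c=bot.read_camera('scene')
X=c['R']@s['tool_pos']+c['t'];u=c['intrinsics']@X;print('proj',u[:2]/u[2], ((u[:2]/u[2])-120)*2.5, X[2])
P=pts(c)
m=(P[...,2]>.1)&(P[...,2]<.16)&(abs(P[...,1]-.05)<.1)&(abs(P[...,0]-.55)<.12)&(c['depth']>0)
q=P[m];print(len(q),np.percentile(q,[1,50,99],axis=0).round(3) if len(q) else '')
for v,u in [(170,284),(176,284),(178,284),(180,284)]: print(v,u,P[v,u].round(3))
```

```text
[0.57505529 0.04850456 0.12088672]
proj [282.88418184 193.49227913] [407.2104546  183.73069782] 0.8760789918283013
0 
170 284 [0.662 0.071 0.251]
176 284 [0.59  0.053 0.182]
178 284 [0.589 0.053 0.176]
180 284 [0.588 0.053 0.17 ]
```

Run:
```python
from cell import bot
import numpy as np,cv2
from h import pts
for k in range(3):
    s=bot.state();print(s['t'],s['tool_pos'].round(4),np.round(s['q'],3),s['contact_force'])
    c=bot.read_camera('scene');P=pts(c)
    m=(P[...,2]>.1)&(P[...,2]<.19)&(abs(P[...,1]-.05)<.1)&(abs(P[...,0]-.55)<.12)&(c['depth']>0)
    q=P[m];print(len(q),np.percentile(q,[1,50,99],axis=0).round(3).tolist())
for v in range(174,196,2): print(v,P[v,284].round(3),P[v,280].round(3),c['img'][v,284])
w=bot.read_camera('wrist');cv2.imwrite('pics/w3.png',w['img'])
```

```text
3.1833 [0.5757 0.0483 0.1217] [-0.428  0.519  0.352  2.008 -0.27   0.664  0.112] [ 0.53044618 -0.08710077 -0.02379615]
73 [[0.564, 0.042, 0.165], [0.591, 0.053, 0.179], [0.593, 0.059, 0.19]]
3.2333 [0.5761 0.0482 0.1221] [-0.428  0.518  0.352  2.008 -0.27   0.664  0.112] [ 0.4186116  -0.80965176  0.34977587]
74 [[0.566, 0.04, 0.165], [0.591, 0.052, 0.179], [0.594, 0.058, 0.19]]
3.2833 [0.5762 0.0483 0.1222] [-0.428  0.518  0.352  2.008 -0.271  0.664  0.112] [-0.17965904  0.60697848 -0.46613949]
76 [[0.566, 0.04, 0.165], [0.591, 0.052, 0.18], [0.593, 0.059, 0.19]]
174 [0.592 0.054 0.189] [0.591 0.044 0.186] [ 93 101 102]
176 [0.591 0.054 0.183] [0.593 0.045 0.182] [ 93 101 101]
178 [0.592 0.054 0.178] [0.591 0.045 0.175] [ 94 101 103]
180 [0.587 0.053 0.169] [ 0.378 -0.013  0.003] [81 87 88]
182 [0.383 0.001 0.003] [ 0.387 -0.01   0.003] [167 171 171]
184 [0.39  0.003 0.001] [ 0.395 -0.008  0.002] [165 169 170]
186 [0.401 0.006 0.002] [1.234 0.219 0.674] [167 171 172]
188 [0.408 0.008 0.001] [ 0.414 -0.002  0.003] [167 171 172]
190 [0.416 0.01  0.001] [ 0.421 -0.     0.002] [169 172 174]
192 [0.425 0.013 0.001] [0.427 0.002 0.   ] [168 172 173]
194 [0.437 0.016 0.004] [0.44  0.005 0.003] [167 171 172]
```

View pics/w3.png

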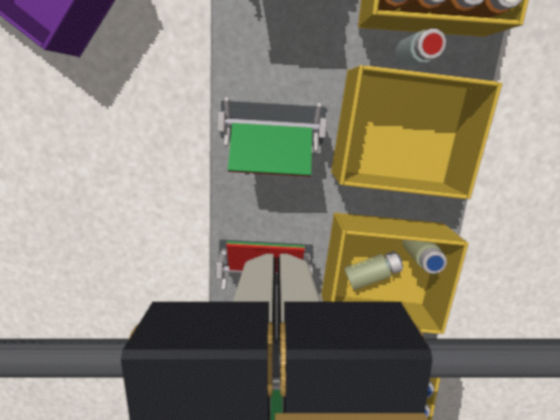

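Run:
```python
from cell import bot
import numpy as np,cv2
from h import pts
s=bot.state();c=bot.read_camera('wrist');P=pts(c)
print(s['tool_pos'],c['t'],-c['R'].T@c['t'])
for v,u in [(150,270),(105,330),(135,420),(260,262),(270,266),(290,255),(290,300),(320,200)]: print(v,u,P[v,u].round(3),c['depth'][v,u])
X=c['R']@s['tool_pos']+c['t'];u=c['intrinsics']@X;print('proj tcp',u[:2]/u[2],X)
X=c['R']@(s['tool_pos']+[0,0,.045])+c['t'];u=c['intrinsics']@X;print('proj tcp+45',u[:2]/u[2],X)
```

```text
[0.57610113 0.04844897 0.12211224] [-0.57562016  0.01792363  0.34798486] [0.57423191 0.12908991 0.32610857]
150 270 [0.57  0.092 0.054] 0.2710633
105 330 [0.618 0.124 0.009] 0.3046492
135 420 [0.694 0.101 0.012] 0.30907443
260 262 [0.569 0.057 0.169] 0.17165855
270 266 [0.571 0.057 0.18 ] 0.16090588
290 255 [0.567 0.056 0.195] 0.14691174
290 300 [0.585 0.057 0.196] 0.14581689
320 200 [0.559 0.084 0.258] 0.0789285
proj tcp [277.74636861 240.39917175] [0.00095415 0.01692566 0.21870887]
proj tcp+45 [277.95742702 275.41628482] [0.00086659 0.03019413 0.17570957]
```

The wrist and scene cameras both put the visible fingertip at z about 0.165, but the reported TCP is 0.122. x and y agree. I'll trust neither z value yet and descend in stages, checking each one.

carry_out(
  steps=[
    [0, [0, 0, 20], 0],
    [0, [0, 0, 20], 0],
    [0, [0, 0, 0], 0],
    [0, [0, 0, 0], 0],
  ],
)

```text
t: 3.77
tool_pos: [0.5782, 0.0484, 0.0843]
tcp_rot: [1.0, 0.008, 0.002, 0.003]
contact_force: [0.2, -0.3, -0.4]
opening: 0.0005
```

```bash
cat > look.py <<'E'
from cell import bot
import numpy as np,cv2,sys
from h import pts
s=bot.state();print(s['t'],s['tool_pos'].round(4),s['tcp_rot'].round(3),s['contact_force'].round(1))
for n in ['scene','wrist']:
    c=bot.read_camera(n);P=pts(c);i=c['img']
    if n=='scene': i=cv2.resize(i[160:310,150:400],None,fx=3,fy=3,interpolation=cv2.INTER_CUBIC)
    cv2.imwrite(f'pics/{n}_{sys.argv[1]}.png',i)
    x,y,z=s['tool_pos']
    m=(abs(P[...,0]-x)<.025)&(abs(P[...,1]-y)<.014)&(P[...,2]>z-.01)&(P[...,2]<z+.09)&(c['depth']>0)
    q=P[m]
    if len(q): print(n,len(q),np.percentile(q,[2,50,98],axis=0).round(3).tolist())
E
python3 look.py a
```

```text
3.7667 [0.5782 0.0484 0.0843] [1.    0.008 0.002 0.003] [ 0.2 -0.3 -0.4]
scene 66 [[0.575, 0.041, 0.128], [0.593, 0.051, 0.143], [0.595, 0.058, 0.153]]
wrist 3385 [[0.562, 0.054, 0.126], [0.577, 0.057, 0.151], [0.592, 0.057, 0.171]]
```

View pics/scene_a.png

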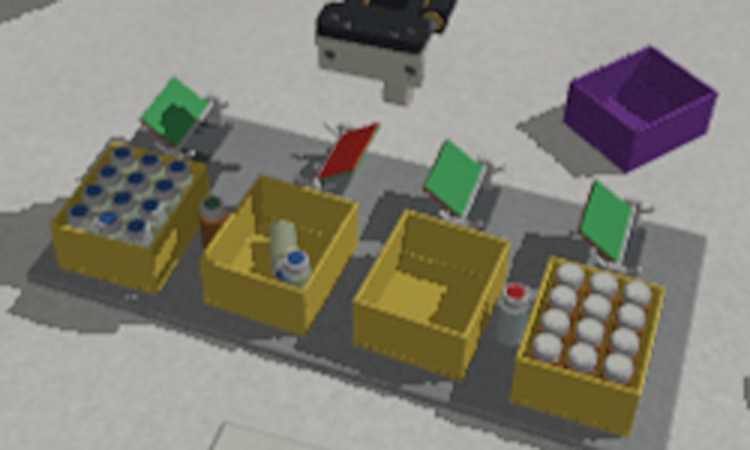

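Run:
```python
from cell import bot
import numpy as np
from h import pts
c=bot.read_camera('scene');P=pts(c)
def px(a,b): return int(160+b/3),int(150+a/3)
for a,b in [(325,55),(330,62),(370,65),(400,75),(415,80),(395,90),(400,100),(335,25),(325,45)]:
    print((a,b),P[px(a,b)].round(3))
c2=bot.read_camera('scene')
q=P[(c['depth']>0)&(P[...,2]>.1)&(P[...,2]<.3)&(abs(P[...,0]-.58)<.15)&(abs(P[...,1]-.05)<.15)]
for z in np.arange(.11,.3,.01):
    r=q[(q[:,2]>=z)&(q[:,2]<z+.01)]
    if len(r)>3: print(z.round(2),len(r),np.percentile(r[:,:2],[3,97],axis=0).round(3).tolist())
```

```text
(325, 55) [0.666 0.021 0.223]
(330, 62) [0.662 0.023 0.216]
(370, 65) [0.664 0.051 0.222]
(400, 75) [0.664 0.071 0.216]
(415, 80) [0.663 0.081 0.216]
(395, 90) [0.595 0.049 0.146]
(400, 100) [0.594 0.054 0.138]
(335, 25) [0.672 0.029 0.253]
(325, 45) [0.666 0.021 0.23 ]
0.12 4 [[0.576, 0.041], [0.587, 0.058]]
0.13 22 [[0.577, 0.042], [0.595, 0.058]]
0.14 28 [[0.586, 0.042], [0.596, 0.058]]
0.15 12 [[0.593, 0.042], [0.596, 0.058]]
0.21 166 [[0.499, 0.018], [0.666, 0.085]]
0.22 260 [[0.499, 0.021], [0.666, 0.085]]
0.23 370 [[0.5, 0.016], [0.671, 0.085]]
0.24 265 [[0.511, 0.021], [0.673, 0.086]]
0.25 684 [[0.501, 0.021], [0.673, 0.083]]
0.26 108 [[0.566, 0.031], [0.596, 0.073]]
0.27 109 [[0.576, 0.031], [0.596, 0.073]]
0.28 68 [[0.584, 0.032], [0.596, 0.072]]
0.29 59 [[0.546, 0.018], [0.596, 0.085]]
```

View pics/wrist_a.png

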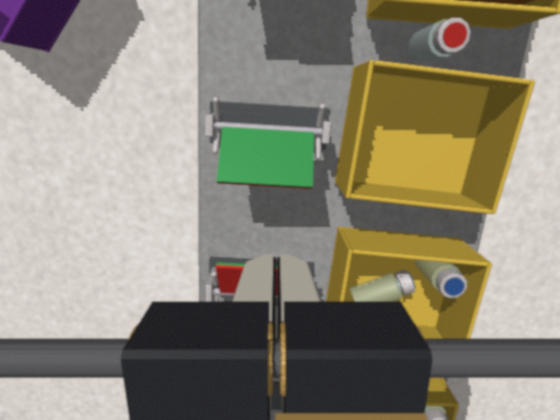

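The body underside sits 84 mm above the visible tip, exactly as specified, so the real tip is about 42 mm above the reported TCP z. I'll use the cameras for z.

carry_out(
  steps=[
    [0, [-3, 0, 20], 0],
    [0, [-2, 0, 20], 0],
    [0, [0, 0, 15], 0],
    [0, [0, 0, 0], 0],
  ],
)

```text
t: 4.3
tool_pos: [0.5774, 0.0491, 0.0328]
tcp_rot: [1.0, 0.008, 0.006, 0.002]
contact_force: [-0.8, 0.3, 0.2]
opening: 0.0006
```

```bash
python3 look.py b
```

```text
4.3 [0.5774 0.0491 0.0328] [1.    0.008 0.006 0.002] [-0.8  0.3  0.2]
scene 42 [[0.58, 0.042, 0.077], [0.591, 0.052, 0.089], [0.594, 0.059, 0.097]]
wrist 3363 [[0.561, 0.055, 0.075], [0.576, 0.057, 0.1], [0.591, 0.058, 0.119]]
```

View pics/scene_b.png

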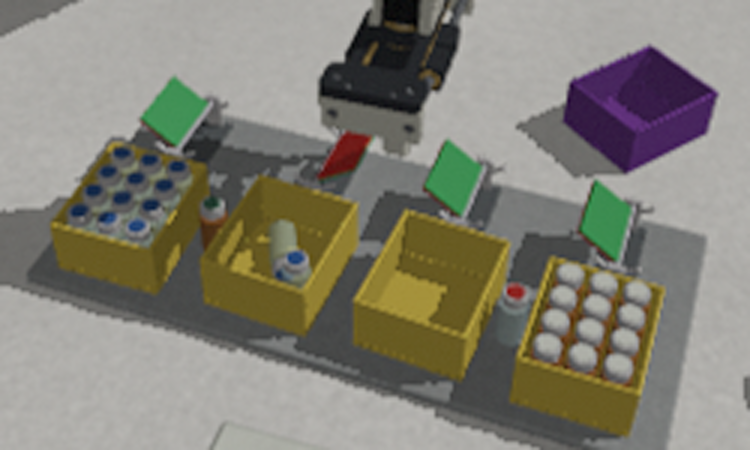

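View pics/wrist_b.png

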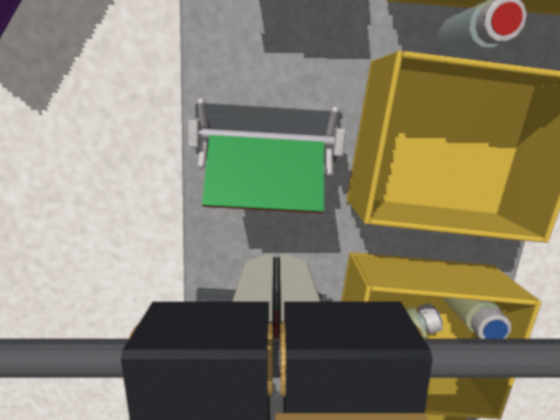

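carry_out(
  steps=[
    [0, [-3, 0, 14], 0],
    [0, [0, 0, 13], 0],
    [0, [0, 0, 0], 0],
  ],
)

```text
t: 4.65
tool_pos: [0.5788, 0.0493, 0.0106]
tcp_rot: [1.0, 0.008, 0.011, 0.001]
contact_force: [-0.3, -0.4, -0.2]
opening: 0.0004
```

```bash
python3 look.py c
```

```text
4.65 [0.5788 0.0493 0.0106] [1.    0.008 0.011 0.001] [-0.3 -0.4 -0.2]
scene 172 [[0.555, 0.036, 0.009], [0.582, 0.048, 0.012], [0.602, 0.062, 0.073]]
wrist 6031 [[0.556, 0.037, 0.008], [0.577, 0.057, 0.058], [0.602, 0.058, 0.094]]
```

View pics/wrist_c.png

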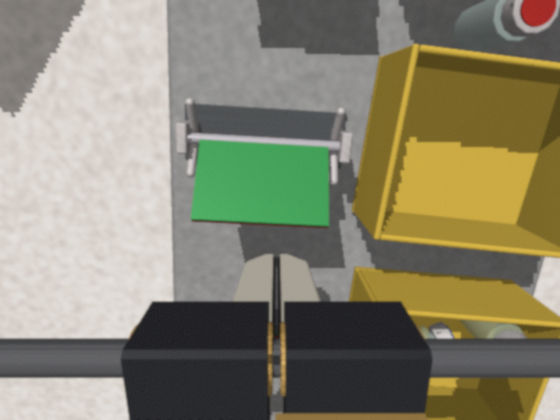

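View pics/scene_c.png

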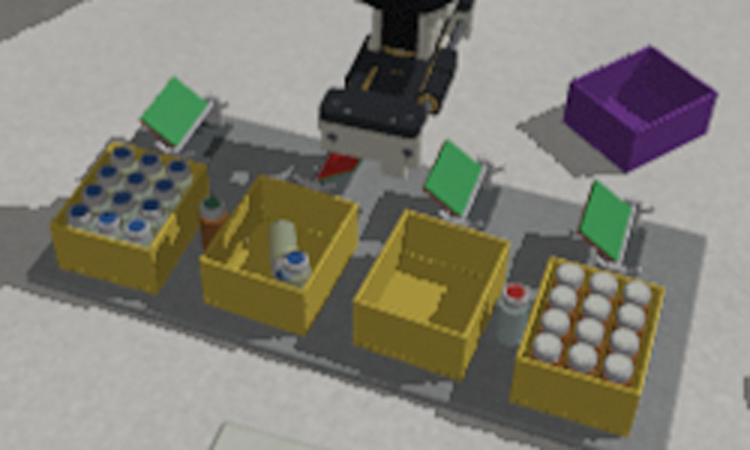

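carry_out(
  steps=[
    [0, [-2, -7, 2], 0],
    [0, [-1, -7, 1], 0],
    [0, [0, -7, 0], 0],
    [0, [0, -7, 0], 0],
    [0, [0, -7, 0], 0],
    [0, [0, -7, 0], 0],
    [0, [0, 0, 0], 0],
  ],
)

```text
t: 5.33
tool_pos: [0.578, 0.0907, 0.0124]
tcp_rot: [1.0, 0.005, 0.014, 0.003]
contact_force: [-0.2, 0.5, -0.2]
opening: 0.0005
```

```bash
python3 look.py d
```

```text
5.3333 [0.578  0.0907 0.0124] [1.    0.005 0.014 0.003] [-0.2  0.5 -0.2]
scene 97 [[0.555, 0.078, 0.011], [0.575, 0.09, 0.015], [0.601, 0.104, 0.08]]
wrist 4321 [[0.556, 0.097, 0.013], [0.577, 0.1, 0.078], [0.6, 0.105, 0.098]]
```

View pics/wrist_d.png

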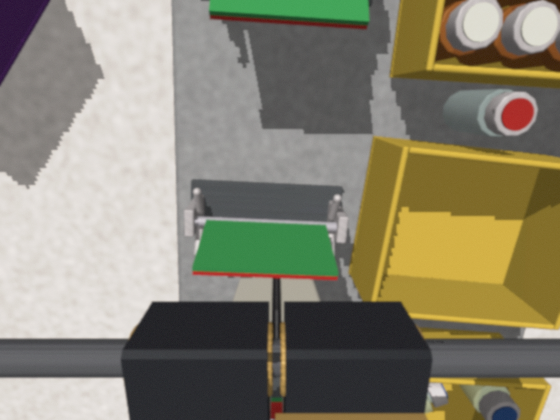

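View pics/scene_d.png

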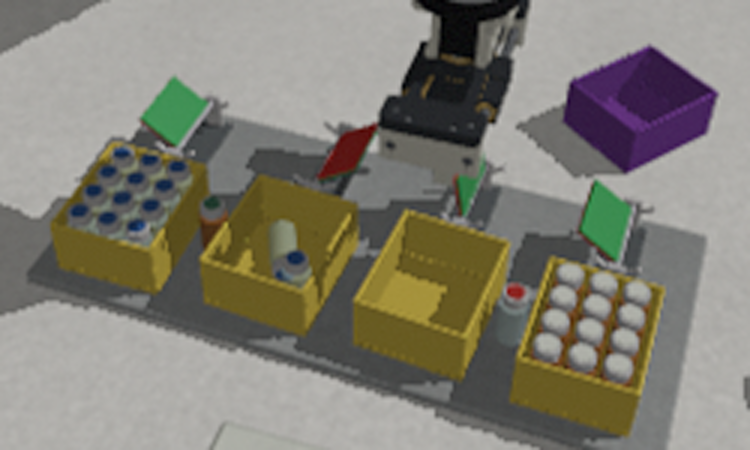

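carry_out(
  steps=[
    [0, [-1, -7, 1], 0],
    [0, [0, -7, 1], 0],
    [0, [0, -7, 0], 0],
    [0, [0, -6, 0], 0],
    [0, [0, 0, 0], 0],
    [0, [0, 0, 0], 0],
  ],
)

```text
t: 5.93
tool_pos: [0.5767, 0.1124, 0.0105]
tcp_rot: [1.0, 0.002, 0.014, 0.006]
contact_force: [-0.5, -1.3, 4.3]
opening: 0.0005
```

```bash
python3 look.py e
```

```text
5.9333 [0.5767 0.1124 0.0105] [1.    0.002 0.014 0.006] [-0.5 -1.3  4.3]
scene 133 [[0.559, 0.1, 0.015], [0.587, 0.117, 0.05], [0.601, 0.126, 0.073]]
wrist 4935 [[0.554, 0.109, 0.041], [0.575, 0.121, 0.067], [0.6, 0.126, 0.095]]
```

View pics/wrist_e.png

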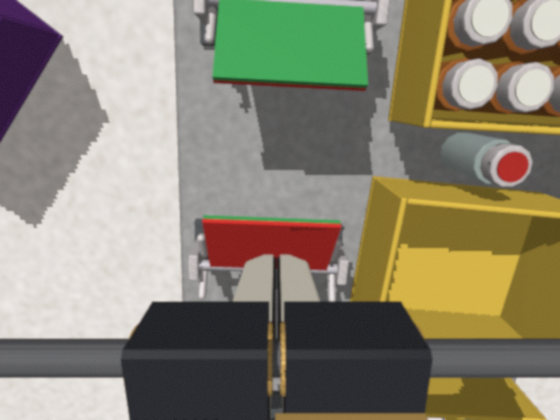

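View pics/scene_e.png

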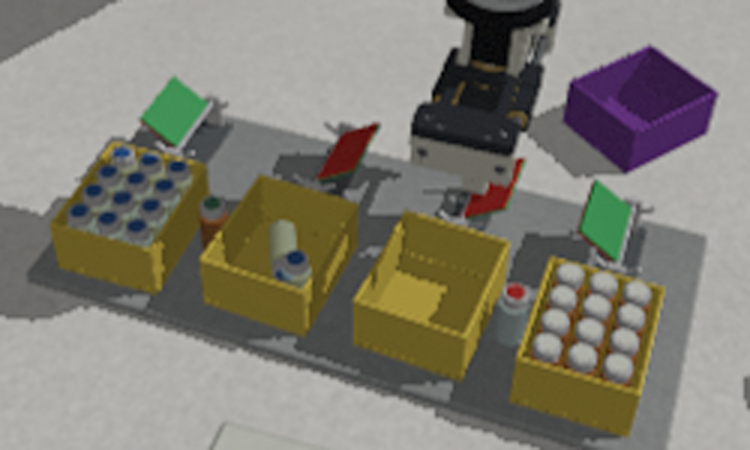

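carry_out(
  steps=[
    [0, [0, 3, -4], 0],
    [0, [0, 3, -15], 0],
    [0, [0, 0, -30], 0],
    [0, [0, 0, -35], 0],
    [0, [0, 0, -35], 0],
    [0, [0, 0, -35], 0],
    [0, [0, 40, 0], 0],
    [0, [0, 40, 0], 0],
    [0, [0, 40, 0], 0],
    [0, [0, 40, 0], 0],
    [0, [0, 40, 0], 0],
    [0, [0, 40, 0], 0],
    [0, [0, 40, 0], 0],
    [0, [0, 40, 0], 0],
    [0, [0, 0, 0], 0],
    [0, [0, 0, 0], 0],
  ],
)

```text
t: 7.37
tool_pos: [0.5787, -0.2144, 0.1768]
tcp_rot: [1.0, 0.012, 0.015, 0.004]
contact_force: [-0.7, 1.2, -0.4]
opening: 0.0004
```

Run:
```python
from cell import bot
from h import *
s=bot.state();print(s['t'],s['tool_pos'],s['contact_force'].round(1))
for cn in['top','scene']:
    c=bot.read_camera(cn);P=pts(c);h=cv2.cvtColor(c['img'],cv2.COLOR_BGR2HSV)
    cv2.imwrite(f'pics/{cn}_f.png',c['img'])
    for nm,m in[('g',(abs(h[...,0].astype(int)-62)<15)),('r',((h[...,0]<6)|(h[...,0]>174)))]:
        m=m&(h[...,1]>130)&(h[...,2]>40)
        n,l,st,ce=cv2.connectedComponentsWithStats(m.astype(np.uint8))
        for k in range(1,n):
            if st[k,4]>60:
                q=P[(l==k)&(c['depth']>0)];a=np.percentile(q,[3,50,97],axis=0).round(3)
                ctr=q.mean(0);A=np.c_[q[:,1]-ctr[1],q[:,0]-ctr[0],np.ones(len(q))];f=np.linalg.lstsq(A,q[:,2],rcond=None)[0]
                print(cn,nm,ce[k].round(),st[k,4],a.tolist(),f[:2].round(2))
    m=(abs(h[...,0].astype(int)-25)<6)&(h[...,1]>150)
    n,l,st,ce=cv2.connectedComponentsWithStats(m.astype(np.uint8))
    for k in range(1,n):
        if st[k,4]>150:
            q=P[(l==k)&(c['depth']>0)];q=q[q[:,2]>.05]
            if len(q)>20: print(cn,'bin',ce[k].round(),np.percentile(q,[2,98],axis=0).round(3).tolist())
```

```text
7.3667 [ 0.57867456 -0.21441154  0.17679881] [-0.7  1.2 -0.4]
top g [336. 210.] 251 [[0.539, -0.163, 0.043], [0.566, -0.149, 0.055], [0.595, -0.134, 0.065]] [-0.69 -0.04]
top g [205. 218.] 208 [[0.555, 0.201, 0.045], [0.582, 0.216, 0.055], [0.61, 0.231, 0.065]] [-0.69 -0.03]
top r [281. 215.] 224 [[0.541, -0.009, 0.045], [0.568, 0.006, 0.055], [0.596, 0.019, 0.066]] [0.7  0.03]
top r [236. 217.] 250 [[0.547, 0.113, 0.045], [0.574, 0.127, 0.056], [0.603, 0.142, 0.066]] [0.67 0.03]
top bin [326. 179.] [[0.624, -0.178, 0.051], [0.723, -0.095, 0.063]]
top bin [284. 180.] [[0.623, -0.056, 0.05], [0.725, 0.031, 0.062]]
top bin [203. 187.] [[0.639, 0.178, 0.05], [0.74, 0.263, 0.063]]
top bin [241. 183.] [[0.625, 0.061, 0.051], [0.731, 0.149, 0.063]]
scene g [208. 197.] 240 [[0.542, -0.161, 0.045], [0.57, -0.148, 0.056], [0.595, -0.134, 0.065]] [-0.69 -0.04]
scene g [351. 233.] 242 [[0.557, 0.202, 0.046], [0.585, 0.216, 0.056], [0.61, 0.23, 0.066]] [-0.7  -0.03]
scene r [265. 210.] 138 [[0.545, -0.008, 0.045], [0.572, 0.005, 0.056], [0.596, 0.019, 0.066]] [0.71 0.03]
scene r [314. 222.] 184 [[0.549, 0.113, 0.045], [0.577, 0.127, 0.056], [0.602, 0.141, 0.066]] [0.7  0.03]
scene bin [193. 240.] [[0.626, -0.177, 0.05], [0.724, -0.093, 0.061]]
scene bin [242. 244.] [[0.623, -0.056, 0.05], [0.727, 0.032, 0.061]]
scene bin [293. 258.] [[0.627, 0.063, 0.05], [0.73, 0.15, 0.061]]
scene bin [342. 285.] [[0.641, 0.18, 0.05], [0.741, 0.263, 0.061]]
```

View pics/scene_f.png

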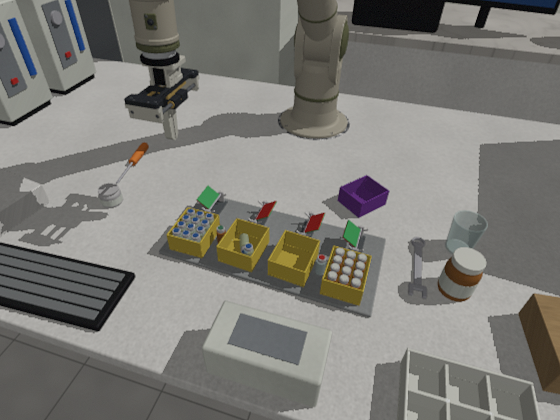

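View pics/top_f.png

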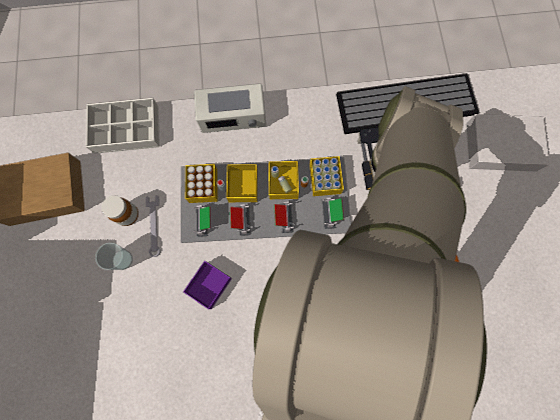

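Both views show green, red, red, green, matching the bins: amber (204,218), empty (236,217), few (281,215) and blue caps (336,210) in the top picture. All four leaves sit at the 35° rest slope, the bins haven't moved, and the arm is clear.

```bash
python3 -c "
from cell import bot
print(bot.finish_job())"
```

```text
the job is handed in; nothing more can be done
None
```

I pushed one tag over: the empty bin's, which was wrongly showing green and now shows red. The other three were already right (amber and blue-caps green, few red), so I left them alone. The job was handed in after about 7.5 s of robot time, well under the 54 s limit.

**Last checks:** the top and scene cameras agree that:
- all four tags lie at their rest slope (about 0.7, or 35°) with the right colour up;
- the bins are within 1 mm of where they started;
- the arm is well clear of the board and everything on it.

The bystanders I could see look unmoved in the pictures, but I did not measure them. In the last top picture the arm hides the screwdriver and tin; they appear in place in the scene picture. The highest tool force I read was about 4 N, just after the tag went over.

**One disagreement:** the reported tool height was about 42 mm lower than the real fingertips. The scene and wrist cameras agreed on this, and the gripper's specified size matched them. I went down in stages and set the height from the cameras instead.

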